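Close up the ripple-tank accessory case

TASK

Pack away the open blue accessory case on the lab bench: first push the upright white inner flap down flat over the parts, then push the blue lid gently over until it is fully shut, and leave the case. Do it all by pushing; do not lift anything, and leave the pen pot, brass masses, vibrator and beaker around it where they stand.

Things in the scene. Friction and masses are not known exactly. Their poses are not given: they have to be found in the camera images.
- case: Blue open-topped plastic case fixed to the bench, 260 (its x) by 220 (its y) by 85 mm high, walls 6 mm; origin at the centre of its underside, z up. The lid is hinged on its +y side, the inner flap on its -y side, both about lines parallel to its x. Grey foam with parts sunk in it fills it up to 58 mm above the underside, below the folded flap. A small black carrying handle stands out 23 mm from the -y face, 30 mm up.
- flap (a joint): Angle of the white inner flap (rad): 0 = folded flat inside the case (its stop), about 1.57 = upright, stop at 1.66. Starts nearly upright. Light friction hinge: it stays where it is left and takes about 1 to 2 N at its edge to move. The flap is a panel 236 mm along the hinge, 120 mm from hinge to free edge, 5 mm thick; folded, its top lies 8 mm below the case rim. It folds from the -y side towards +y of the case. While it stands it blocks the lid.
- flap_hinge (a point): Middle of the flap's hinge line, in case axes at (0, -100, 72) mm; the flap's own frame: y from the hinge to its free edge, z out of the face that is on top when folded (panel from z 0 to 5 mm).
- flap_edge (a point): Middle of the flap's free edge (orange strip), 120 mm from its hinge, half-way through its thickness.
- lid (a joint): Angle of the blue lid (rad): 0 = fully shut (its stop, lightly cushioned), 1.57 = upright, stop at 1.95 (leaning outward). Starts open, near upright or leaning outward. Stiff friction hinge: it stays where it is left and takes about 1 to 4 N at its edge to move. The lid is a panel 260 mm along the hinge, 220 mm from hinge to free edge, 8 mm thick; it swings from the +y side over towards -y of the case; shut, its top is 93.5 mm above the bench.
- lid_hinge (a point): Middle of the lid's hinge line, in case axes at (0, 110, 85.5) mm; the lid's own frame: -y from the hinge to its free edge, z out of its outer face (panel from z 0 to 8 mm).
- lid_edge (a point): Middle of the lid's free edge, 220 mm from its hinge, half-way through its thickness; up to 310 mm above the bench when open.
- pen_pot: Bystander: clear square pot 62 by 62 by 85 mm with coloured pens standing up to 150 mm; origin at the centre of its underside.
- mass_stack: Bystander: stack of brass masses 50 mm across, 80 mm high with its stem; origin at the centre of its underside.
- vibrator: Bystander: black vibration generator, a drum 72 mm across and 90 mm high with its terminals; origin at the centre of its underside.
- beaker: Bystander: glass beaker 68 mm across, 90 mm high; origin at the centre of its underside.

How it is judged (in metres and radians):
On the way, in this order (a step that is already met when the one before it is completed fails the run):
1. the flap is folded flat while the lid is still open (value of joint flap below 0.08 rad and value of joint lid above 1 rad), for 0.2 s.
2. the lid is fully shut over the folded flap (value of joint flap below 0.08 rad and value of joint lid below 0.03 rad), for 0.2 s.
At the end, for the whole second after the job is handed in: The flap lies flat (within 0.08 rad of its stop), the lid is shut over it (within 0.03 rad, about 6 mm at its edge) and at rest, and the pen pot, masses, vibrator and beaker stand upright within 25 mm of where they were (all of step 2 and velocity of joint lid between -0.05 and 0.05 rad/s and distance of each of pen_pot, mass_stack, vibrator, beaker from where it was at the start of the episode below 0.025 m and angle between each of pen_pot, mass_stack, vibrator, beaker's own z axis and vertical below 0.2 rad); the robot touches nothing.
It fails at once if a bystander (pen pot, masses, vibrator or beaker) is lifted or pushed away by more than 25 mm (distance of any of pen_pot, mass_stack, vibrator, beaker from where it was at the start of the episode above 0.025 m).
It fails at once if a bystander is tipped (angle between any of pen_pot, mass_stack, vibrator, beaker's own z axis and vertical above 0.35 rad).
It fails at once if the lid is slammed (faster than 3 rad/s) (velocity of joint lid below -3 rad/s).
It fails at once if the lid is pressed harder than 60 N (contact force between the fingers and lid above 60 N).
It also fails if it takes over 64 s, if anything falls off the work surface, if the arm or the gripper's body presses on something with over 40 N, if the wrist force passes 120 N, or if a joint passes its speed limit or range.

ROBOT

A 6-joint arm with a two-finger parallel gripper is mounted at the origin on the work surface. World frame = base frame: x ahead of the robot, y to its left, z up, the work surface at z = 0. Lengths are in mm, angles in rad, forces in N, time in s.
With the tool pointing down it reaches from about 200 to 875 mm from the base axis. Payload 3.4 kg.
Tool frame: the origin (TCP) lies midway between the tips of the shut fingers; the grasp point (between the pads) lies 19 mm behind it; z points along the fingers, y is the line along which they close (so a half turn about z gives the same grasp; the last joint's range is limited). The gripper opens to 94 mm and grips with 3 to 60 N. Pads are 16 mm wide; open, the fingers measure 119 mm over their backs; the gripper's body (75 mm by 177 mm) begins 78 mm behind the grasp point.
Start: joints at [1.171, 0.276, 1.505, -0, 1.361, -0.121], TCP at [158.258, 552.829, 205.493] pointing down, gripper open.
Joint ranges: [-2.89, 2.89], [-0.75, 2.08], [0.22, 2.7], [-1.18, 4.32], [0.11, 2.71], [-2.7, 2.7]. Speed limits (rad/s): [2.57, 2.57, 3.14, 3.14, 3.14, 3.14].

INTERFACE

Orientations are given as a rotation vector (axis times angle).
In Python, from station import env gives the robot as it stands.
- The arm moves only by the tool step_arm, never from a script. Its arguments are lists of equal length, an entry for each row: "dp": the shift along the tool's x, y, z in mm, a list of three; "delta_rot": the turn, a rotation vector about the tool's x, y, z in degrees, a list of three; "claw": the opening, from -1 (shut) to 1 (fully open). A call has 1 to 10 rows; each row is the pose to reach, as a shift and turn from the pose commanded when the call began, along the tool's axes at that moment; what a row does not reach only later rows make up. A row lasts 1/10 s, in which the tool goes at most 50 mm and 8.59 degrees, less where a joint would pass 70% of its speed; a pose out of reach is approached as far as the arm can. A call with a gripper value outside its range is refused whole. The fingers move at their own pace and stop on an object; "newtons" is the grip in N (left out, the last holds). Time passes only in rows, so rows that repeat a pose let the fingers close. It gives the time, the measured TCP pose, the force, the opening and the grip force at its end, in the units of the state.
- env.sense(): the state, without advancing time (a new reading comes with each control period).
- env.read_camera(name): name is "scene" or "top" or "wrist"; returns (picture, depth): 384x512x3 uint8, red, green, blue; 384x512 float32, mm along the optical axis (not along the pixel's ray), 0 where there is no reading.
- env.camera_params(name): a dict with "fx", "fy", "cx", "cy" (pixels), "k1" (the pictures are not rectified: a ray, as slopes to the right and down, at radius r is drawn at 1 + k1 r^2 times it, then the intrinsics apply), "rvec" (rotation vector, rad) and "tvec" (3), from world to camera coordinates, as OpenCV has them; the wrist camera has in their place "T_tool_cam" (4x4, takes a point from camera to tool coordinates, whose origin is the TCP and whose axes are the flange's). Camera axes: x right, y down, z forward; pixel columns grow to the right and rows downward; lengths in mm; the calibration is good to about 2 mm. A picture is of the moment at which its call begins: read the wrist's pose just before it. camera_params takes no time and is no camera call.
- env.finish_job(): hands the job in; it is judged then, once.
Trained networks look in the newest picture that a camera, given by its name, has taken for a name from the list of things; names that differ only in an ending like _2 or _b are one class to them, and where a whole thing is asked for, a point or a joint stands for the part that bears it (a point fixed in the world has none). Each returns a list of dicts, best first, with "conf" (0 to 1); they miss things now and then, are a little off and sometimes report something else, mostly with a low value. They report only what shows in the picture. A call takes as long as a camera call.
- env.masks_of(camera, label): "mask" (384x512 bool, what is visible of it) and "location" ([column, row] in pixels, amid what is visible of it).
The state is a dict: "time": time; "joints": joint angles; "qvel": joint speeds; "joint_efforts": joint torques, N m; "position": TCP position; "ee_rot": TCP orientation; "ft_force": force on the tool from outside, world axes, zero at the start; "wrist_torque": the same for the moment, N m; "opening": finger opening in mm; "grip_force": force on a finger pad.
Only numpy, scipy, OpenCV 4.12 (cv2) and the standard library are available. Lean on these libraries where they do the work, as an engineer would, in place of code of your own. Each camera call takes 0.05 s, during which the arm holds its last target. There are 200 camera calls.

## Working session

There is one attempt and no reset: what is moved stays moved. The work goes in short steps, Python scripts to look and compute and a tool call to move; the robot and the scene stay as the last step left them, time stands still between calls to the robot, and variables do not carry over. Pictures are saved under pics/ and viewed, at most 10 in all, crops included, and the job is handed in when it is done.

Besides the shell and the picture viewer there is one more tool, called after "Call:" by a JSON object that holds its "api" and its "payload". step_arm: Moves the arm, as the interface text tells. Its arguments: {"type":"object","properties":{"dp":{"type":"array"},"delta_rot":{"type":"array"},"claw":{"type":"array"},"newtons":{"type":"number"}},"required":["dp","delta_rot","claw"]}

```bash
mkdir -p pics; cat > h.py <<'E'
import numpy as np,cv2
from scipy.spatial.transform import Rotation as R
from station import env
def cloud(name):
    s=env.sense(); pic,d=env.read_camera(name); p=env.camera_params(name)
    K=np.array([[p['fx'],0,p['cx']],[0,p['fy'],p['cy']],[0,0,1.]])
    v,u=np.mgrid[:384,:512]
    q=np.stack([u,v],-1).reshape(-1,1,2).astype(float)
    n=cv2.undistortPoints(q,K,np.array([p['k1'],0,0,0.]))[:,0]
    X=np.c_[n,np.ones(len(n))]*d.reshape(-1,1)
    if 'rvec' in p:
        Rm=cv2.Rodrigues(np.array(p['rvec'],float))[0]; W=(X-np.array(p['tvec']).reshape(3))@Rm
    else:
        T=np.array(p['T_tool_cam']); X=X@T[:3,:3].T+T[:3,3]
        W=R.from_rotvec(s['ee_rot']).apply(X)+s['position']
    W[d.reshape(-1)==0]=np.nan
    return pic,d,W.reshape(384,512,3)
E
python3 - <<'E'
from h import *
s=env.sense();print(s)
ims=[]
for c in ['scene','top']:
    pic,d,W=cloud(c);ims.append(pic);np.save(c,W)
    for l in ['case','flap','lid','flap_edge','lid_edge','pen_pot','mass_stack','vibrator','beaker']:
        for m in env.masks_of(c,l)[:1]:
            w=W[m['mask']];w=w[~np.isnan(w[:,0])]
            if len(w):print(c,l,round(m['conf'],2),np.round(m['location']),len(w),np.percentile(w,[3,50,97],axis=0).round().tolist())
            np.save(f'm_{c}_{l}',m['mask'])
for c,i in zip('st',ims):cv2.imwrite(f'pics/{c}.png',i[:,:,::-1])
E
```

```text
{'time': 0.0, 'joints': array([ 1.17101877e+00,  2.76622120e-01,  1.50611013e+00, -3.75552898e-05,
        1.36070377e+00, -1.21015881e-01]), 'qvel': array([ 0.00025422, -0.00034648,  0.0007249 , -0.00108249, -0.00023576,
       -0.00056926]), 'joint_efforts': array([-2.74222541e-03, -4.04598176e+01, -2.37215906e+01,  6.99477922e-02,
        3.45321035e-02, -1.40454995e-04]), 'position': array([158.02644198, 552.27110246, 204.59845587]), 'ee_rot': array([-4.36387999e-01, -3.11069175e+00,  2.81238247e-03]), 'ft_force': array([-0.42285295, -1.02439391, -1.35060196]), 'wrist_torque': array([ 0.01134569, -0.05964916, -0.01540751]), 'grip_force': 0.0, 'opening': 94.06973260060701}
scene case 0.57 [188. 191.] 22863 [[397.0, -317.0, 9.0], [554.0, -128.0, 81.0], [684.0, -33.0, 292.0]]
scene flap 0.6 [117. 210.] 1629 [[466.0, -325.0, 91.0], [592.0, -293.0, 149.0], [679.0, -266.0, 192.0]]
scene flap_edge 0.83 [116. 202.] 1646 [[465.0, -325.0, 93.0], [592.0, -293.0, 151.0], [679.0, -266.0, 192.0]]
scene lid_edge 0.92 [219. 131.] 8513 [[390.0, -106.0, 92.0], [528.0, -64.0, 208.0], [630.0, -25.0,
[... 654 characters left out ...]
3.] 2153 [[389.0, -106.0, 92.0], [504.0, -65.0, 265.0], [622.0, -25.0, 303.0]]
top flap_edge 0.59 [377. 198.] 2160 [[458.0, -325.0, 76.0], [564.0, -296.0, 145.0], [673.0, -267.0, 192.0]]
top lid_edge 0.86 [274. 225.] 2062 [[390.0, -105.0, 118.0], [504.0, -65.0, 267.0], [621.0, -25.0, 303.0]]
top pen_pot 0.85 [301. 118.] 911 [[725.0, -183.0, 1.0], [759.0, -148.0, 59.0], [794.0, -113.0, 135.0]]
top mass_stack 0.84 [399. 153.] 419 [[651.0, -416.0, 2.0], [672.0, -392.0, 35.0], [697.0, -373.0, 80.0]]
top vibrator 0.65 [206. 191.] 747 [[558.0, 58.0, 12.0], [587.0, 86.0, 75.0], [618.0, 117.0, 87.0]]
top beaker 0.94 [421. 200.] 838 [[531.0, -461.0, 1.0], [560.0, -444.0, 50.0], [589.0, -398.0, 91.0]]
```

View pics/s.png

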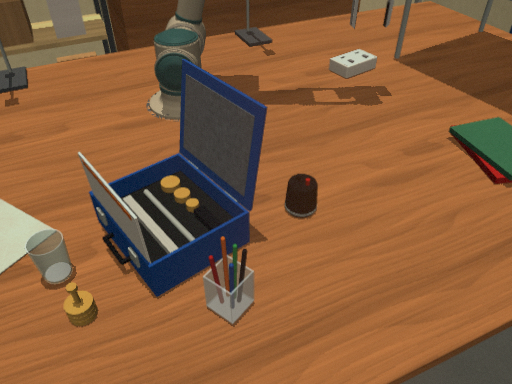

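View pics/t.png

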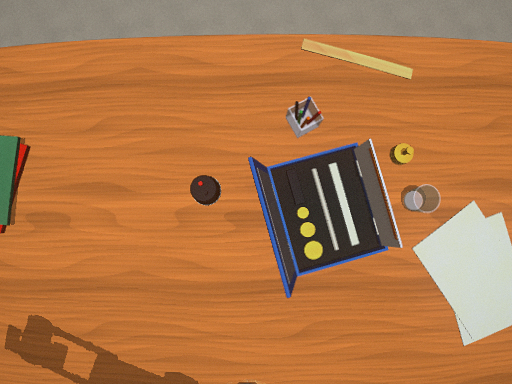

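```bash
cat > fit.py <<'E'
from h import *
def plane(P):
    P=P[~np.isnan(P[:,0])]
    for _ in range(8):
        c=P.mean(0);n=np.linalg.svd(P-c,full_matrices=False)[2][2];r=abs((P-c)@n);P=P[r<max(2.0,2*np.median(r))]
    return c,n,P
E
python3 - <<'E'
from fit import *
for l,cs in [('lid_edge',['scene','top']),('flap',['scene','top'])]:
    for c in cs:
        W=np.load(c+'.npy');m=np.load(f'm_{c}_{l}.npy');m=cv2.erode(m.astype(np.uint8),np.ones((3,3)))>0
        c0,n,P=plane(W[m]);n*=np.sign(n[1]) 
        print(l,c,c0.round(1),n.round(3),len(P),'yaw',np.degrees(np.arctan2(-n[0],n[1])).round(2),'elev',np.degrees(np.arcsin(n[2])).round(1),P[:,2].min().round(),P[:,2].max().round())
# rim points: z 78..90
yaw=None
W=np.load('top.npy').reshape(-1,3);
k=(abs(W[:,2]-85)<5)&(W[:,0]>370)&(W[:,0]<720)&(W[:,1]>-340)&(W[:,1]<0)
P=W[k];(cx,cy),sz,a=cv2.minAreaRect(P[:,:2].astype(np.float32));print('rim',len(P),cx,cy,sz,a)
for y in (15,16,17,18,19):
    t=np.radians(y);print(y,np.percentile(P[:,:2]@[np.cos(t),np.sin(t)],[1,99]),np.percentile(P[:,:2]@[-np.sin(t),np.cos(t)],[1,99]))
E
```

```text
lid_edge scene [522.6 -65.6 206.3] [-0.256  0.953 -0.163] 7181 yaw 15.01 elev -9.4 90.0 303.0
lid_edge top [505.2 -66.3 238.2] [-0.253  0.952 -0.173] 1372 yaw 14.88 elev -10.0 123.0 305.0
flap scene [ 588.5 -293.4  149. ] [-0.259  0.965  0.048] 1249 yaw 15.05 elev 2.7 95.0 193.0
flap top [ 563.1 -295.6  141.5] [-0.257  0.966  0.039] 1802 yaw 14.88 elev 2.2 72.0 196.0
rim 988 540.027587890625 -194.7973175048828 (261.3771667480469, 220.9646759033203) 14.525736808776855
15 [340.83553554 600.7435599 ] [-435.80595639 -218.22613381]
16 [334.08515796 595.81084316] [-444.41963896 -225.38630957]
17 [326.72147873 591.33229427] [-454.55349106 -231.75987679]
18 [319.36586889 586.45719106] [-464.60177246 -238.21883614]
19 [311.64059317 581.68181244] [-474.53804307 -244.20833967]
```

Call:
{"api": "step_arm", "payload": {"dp": [[0,0,-50],[0,0,-100],[0,0,-150],[0,0,-160],[0,0,-160],[-30,-36,-160],[-60,-73,-160],[-90,-109,-160],[-120,-145,-160],[-150,-181,-160]], "delta_rot": [[0,0,8],[0,0,16],[0,0,24],[0,0,32],[0,0,40],[0,0,48],[0,0,56],[0,0,59],[0,0,59],[0,0,59]], "claw": [-1,-1,-1,-1,-1,-1,-1,-1,-1,-1]}}

```text
time: 2.0
position: [252.9, 335.8, 365.6]
ee_rot: [1.911, 2.493, 0.001]
ft_force: [1.7, 0.0, -0.0]
opening: 17.4
grip_force: 0.0
```

Call:
{"api": "step_arm", "payload": {"dp": [[-48,7,0],[-96,14,0],[-144,21,0],[-192,28,0],[-240,35,0],[-288,42,0],[-336,49,0],[-384,56,0],[-432,63,0],[-480,70,0]], "delta_rot": [[0,0,0],[0,0,0],[0,0,0],[0,0,0],[0,0,0],[0,0,0],[0,0,0],[0,0,0],[0,0,0],[0,0,0]], "claw": [-1,-1,-1,-1,-1,-1,-1,-1,-1,-1]}}

```text
time: 3.0
position: [445.0, -110.0, 365.7]
ee_rot: [1.912, 2.492, 0.001]
ft_force: [0.7, 0.5, 1.2]
opening: 0.7
grip_force: 0.0
```

Call:
{"api": "step_arm", "payload": {"dp": [[-48,7,0],[-96,14,0],[-144,21,0],[-192,28,0],[-240,35,0],[-257,40,0],[-257,40,0],[-257,40,0]], "delta_rot": [[0,0,0],[0,0,0],[0,0,0],[0,0,0],[0,0,0],[0,0,0],[0,0,0],[0,0,0]], "claw": [-1,-1,-1,-1,-1,-1,-1,-1]}}

```text
time: 3.8
position: [549.7, -345.4, 365.0]
ee_rot: [-1.911, -2.491, -0.001]
ft_force: [0.3, 0.5, -0.2]
opening: 0.4
grip_force: 0.0
```

```bash
cat >> h.py <<'E'
C=np.array([539.5,-194.5]);t=np.radians(15)
def incase(p):
    d=np.asarray(p)[...,:2]-C;return np.stack([d@[np.cos(t),np.sin(t)],d@[-np.sin(t),np.cos(t)],np.asarray(p)[...,2]],-1)
def st():
    s=env.sense();print('case xyz',incase(s['position']).round(1),'F',s['ft_force'].round(1),'t',round(s['time'],2),'open',round(s['opening'],1),'rot',s['ee_rot'].round(3))
E
python3 -c "
from h import *
st()"
```

```text
case xyz [ -29.2 -148.4  365. ] F [ 0.3  0.5 -0.2] t 3.8 open 0.4 rot [-1.911e+00 -2.491e+00 -1.000e-03]
```

Call:
{"api": "step_arm", "payload": {"dp": [[0,0,49],[0,0,98],[0,0,147],[0,0,193],[0,0,193],[15,0,193],[30,0,193],[45,0,194],[60,0,196],[70,0,198]], "delta_rot": [[0,0,0],[0,0,0],[0,0,0],[0,0,0],[0,0,0],[0,0,0],[0,0,0],[0,0,0],[0,0,0],[0,0,0]], "claw": [-1,-1,-1,-1,-1,-1,-1,-1,-1,-1]}}

```text
time: 4.8
position: [532.1, -276.6, 169.1]
ee_rot: [1.909, 2.491, 0.001]
ft_force: [1.0, -0.0, 0.3]
opening: 0.4
grip_force: 0.4
```

```bash
python3 -c "
from h import *
st()"
```

```text
case xyz [-28.4 -77.4 169.1] F [ 1.  -0.   0.3] t 4.8 open 0.4 rot [1.909e+00 2.491e+00 1.000e-03]
```

Call:
{"api": "step_arm", "payload": {"dp": [[16,0,6],[31,0,15],[43,0,27],[54,0,41],[61,0,53],[66,0,65],[69,0,74],[70,0,82],[71,0,87],[71,0,90]], "delta_rot": [[0,0,0],[0,0,0],[0,0,0],[0,0,0],[0,0,0],[0,0,0],[0,0,0],[0,0,0],[0,0,0],[0,0,0]], "claw": [-1,-1,-1,-1,-1,-1,-1,-1,-1,-1]}}

```text
time: 5.8
position: [513.2, -209.4, 77.1]
ee_rot: [-1.912, -2.492, -0.0]
ft_force: [-1.4, 1.5, 11.1]
opening: 0.8
grip_force: 6.2
```

```bash
python3 -c "
from fit import *
st()
pic,d,W=cloud('scene');cv2.imwrite('pics/s2.png',pic[:,:,::-1])
P=incase(W.reshape(-1,3));k=(abs(P[:,0])<105)&(P[:,1]>-90)&(P[:,1]<10)&(P[:,2]<100)&(abs(P[:,0]+30)>30)&(P[:,2]>50)
c,n,Q=plane(P[k]);print(c,n,len(Q))"
```

```text
case xyz [-29.3  -7.6  77.1] F [-1.4  1.5 11.1] t 5.8 open 0.8 rot [-1.912 -2.492 -0.   ]
[ 23.31382384 -42.41751199  76.83732243] [-0.00497499  0.0136265   0.99989478] 2448
```

View pics/s2.png

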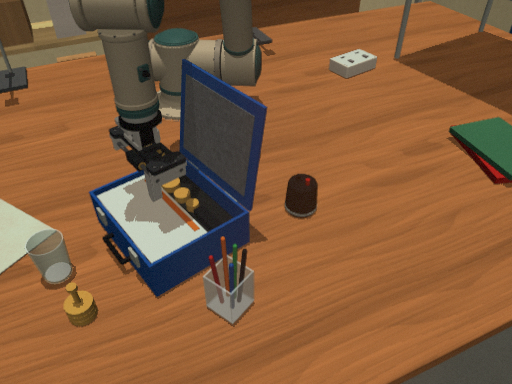

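Call:
{"api": "step_arm", "payload": {"dp": [[0,0,0],[0,0,0],[0,0,-20],[0,0,-68],[0,0,-116],[0,0,-164],[0,0,-212],[0,0,-260],[0,0,-290],[0,0,-290]], "delta_rot": [[0,0,0],[0,0,0],[0,0,0],[0,0,0],[0,0,0],[0,0,0],[0,0,0],[0,0,0],[0,0,0],[0,0,0]], "claw": [-1,-1,-1,-1,-1,-1,-1,-1,-1,-1]}}

```text
time: 6.85
position: [515.2, -210.7, 372.8]
ee_rot: [1.906, 2.484, 0.002]
ft_force: [0.4, -0.4, -0.7]
opening: 0.2
grip_force: 0.0
```

Call:
{"api": "step_arm", "payload": {"dp": [[45,5,0],[90,10,0],[135,15,0],[180,20,0],[203,30,0],[203,30,0],[203,30,30],[203,30,60],[203,30,90],[203,30,90]], "delta_rot": [[0,0,0],[0,0,0],[0,0,0],[0,0,0],[0,0,0],[0,0,0],[0,0,0],[0,0,0],[0,0,0],[0,0,0]], "claw": [-1,-1,-1,-1,-1,-1,-1,-1,-1,-1]}}

```text
time: 7.85
position: [486.5, -6.4, 272.6]
ee_rot: [-1.908, -2.485, 0.009]
ft_force: [0.1, 0.3, 0.8]
opening: 0.4
grip_force: 0.0
```

```bash
python3 -c "
from fit import *
st()
pic,d,W=cloud('top');cv2.imwrite('pics/t2.png',pic[:,:,::-1])
P=incase(W.reshape(-1,3));k=(abs(P[:,0])<105)&(P[:,1]>-90)&(P[:,1]<10)&(P[:,2]<100)&(P[:,2]>50)
c,n,Q=plane(P[k]);print(c,n,len(Q))
k=(abs(P[:,0])<125)&(P[:,1]>100)&(P[:,1]<160)&(P[:,2]>120)&(P[:,2]<310)
c,n,Q=plane(P[k]);print(c,n,len(Q),Q[:,2].max())"
```

```text
case xyz [ -2.5 195.4 272.6] F [0.1 0.3 0.8] t 7.85 open 0.4 rot [-1.908 -2.485  0.009]
[ -1.99044589 -39.84761981  76.45395691] [ 0.00119412  0.00323003 -0.99999407] 2835
[ 83.41038095 131.29510319 230.74117237] [-0.01160484  0.98542628 -0.16970676] 458 304.45664774577574
```

View pics/t2.png

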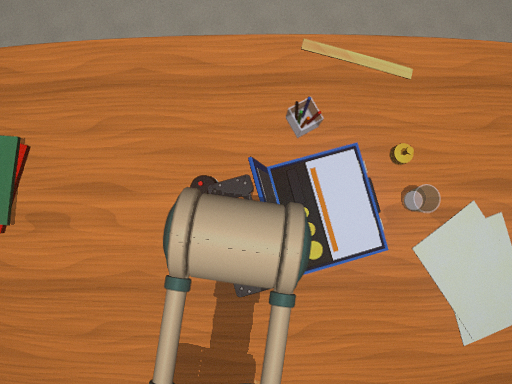

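Call:
{"api": "step_arm", "payload": {"dp": [[-15,0,0],[-28,0,0],[-36,0,-2],[-44,0,-4],[-52,0,-6],[-60,0,-7],[-69,0,-8],[-78,0,-8],[-86,0,-8],[-94,0,-7]], "delta_rot": [[0,0,0],[0,0,0],[0,0,0],[0,0,0],[0,0,0],[0,0,0],[0,0,0],[0,0,0],[0,0,0],[0,0,0]], "claw": [-1,-1,-1,-1,-1,-1,-1,-1,-1,-1]}}

```text
time: 8.9
position: [514.1, -97.3, 284.6]
ee_rot: [-1.912, -2.493, 0.0]
ft_force: [-0.8, 1.3, 0.6]
opening: 0.3
grip_force: 1.1
```

```bash
python3 -c "
from h import *
st()"
```

```text
case xyz [  0.7 100.5 284.6] F [-0.8  1.3  0.6] t 8.9 open 0.3 rot [-1.912 -2.493  0.   ]
```

Call:
{"api": "step_arm", "payload": {"dp": [[-19,0,7],[-36,0,11],[-52,0,16],[-67,0,23],[-82,0,31],[-97,0,40],[-110,0,50],[-122,0,62],[-134,0,75],[-144,0,88]], "delta_rot": [[0,0,0],[0,0,0],[0,0,0],[0,0,0],[0,0,0],[0,0,0],[0,0,0],[0,0,0],[0,0,0],[0,0,0]], "claw": [-1,-1,-1,-1,-1,-1,-1,-1,-1,-1]}}

```text
time: 9.9
position: [551.5, -236.5, 195.1]
ee_rot: [-1.912, -2.492, 0.0]
ft_force: [-0.5, 1.1, 0.6]
opening: 0.1
grip_force: 0.6
```

```bash
python3 -c "
from h import *
st()"
```

```text
case xyz [  0.7 -43.7 195.1] F [-0.5  1.1  0.6] t 9.9 open 0.1 rot [-1.912 -2.492  0.   ]
```

Call:
{"api": "step_arm", "payload": {"dp": [[-8,0,14],[-16,0,29],[-22,0,44],[-27,0,59],[-30,0,71],[-32,0,82],[-33,0,90],[-33,0,95],[-33,0,99],[-33,0,101]], "delta_rot": [[0,0,0],[0,0,0],[0,0,0],[0,0,0],[0,0,0],[0,0,0],[0,0,0],[0,0,0],[0,0,0],[0,0,0]], "claw": [-1,-1,-1,-1,-1,-1,-1,-1,-1,-1]}}

```text
time: 10.9
position: [560.1, -267.6, 95.5]
ee_rot: [1.911, 2.492, -0.0]
ft_force: [0.2, -0.8, 1.5]
opening: 0.3
grip_force: 0.5
```

```bash
python3 -c "
from fit import *
st()
pic,d,W=cloud('scene');cv2.imwrite('pics/s3.png',pic[:,:,::-1])
P=incase(W.reshape(-1,3));k=(abs(P[:,0])<120)&(P[:,1]>-100)&(P[:,1]<100)&(P[:,2]<130)&(P[:,2]>80)
c,n,Q=plane(P[k]);print(c,n,len(Q))"
```

```text
case xyz [  1.  -76.   95.5] F [ 0.2 -0.8  1.5] t 10.9 open 0.3 rot [ 1.911  2.492 -0.   ]
[31.26255292  6.62827768 94.7630255 ] [-3.68845139e-04 -1.59867461e-02 -9.99872136e-01] 5524
```

View pics/s3.png

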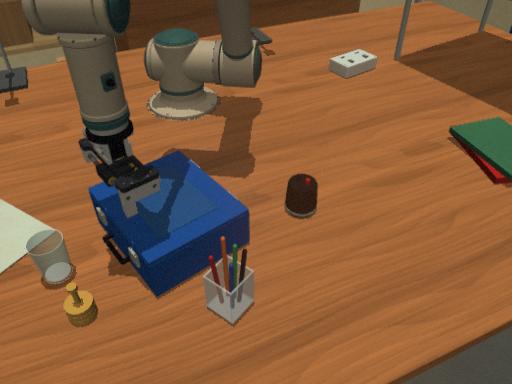

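The picture shows the lid almost shut, with the finger at about (135,205) and every bystander where it was. The contact force is only 1.5 N, so the lid isn't on its stop yet and I'll press a little further.

Call:
{"api": "step_arm", "payload": {"dp": [[0,0,1],[0,0,2],[0,0,3],[0,0,3],[0,0,3]], "delta_rot": [[0,0,0],[0,0,0],[0,0,0],[0,0,0],[0,0,0]], "claw": [-1,-1,-1,-1,-1]}}

```text
time: 11.45
position: [560.2, -267.5, 93.7]
ee_rot: [1.911, 2.492, 0.0]
ft_force: [-0.1, 1.1, 5.3]
opening: 0.6
grip_force: 2.9
```

Call:
{"api": "step_arm", "payload": {"dp": [[0,0,1],[0,0,2],[0,0,3],[0,0,3],[0,0,3]], "delta_rot": [[0,0,0],[0,0,0],[0,0,0],[0,0,0],[0,0,0]], "claw": [-1,-1,-1,-1,-1]}}

```text
time: 11.95
position: [560.3, -267.5, 93.5]
ee_rot: [1.91, 2.491, 0.001]
ft_force: [-4.7, 2.0, 19.0]
opening: 0.4
grip_force: 9.3
```

The lid is on its stop: z stayed at 93.5 mm while the force rose to 19 N. Next I release it and check.

Call:
{"api": "step_arm", "payload": {"dp": [[0,0,-5],[0,0,-15],[0,0,-50],[0,0,-95],[0,0,-140],[0,0,-180],[0,0,-200],[0,0,-200],[0,0,-200],[0,0,-200]], "delta_rot": [[0,0,0],[0,0,0],[0,0,0],[0,0,0],[0,0,0],[0,0,0],[0,0,0],[0,0,0],[0,0,0],[0,0,0]], "claw": [-1,-1,-1,-1,-1,-1,-1,-1,-1,-1]}}

```text
time: 12.95
position: [559.2, -266.9, 287.2]
ee_rot: [-1.909, -2.49, 0.0]
ft_force: [0.1, 0.2, 0.3]
opening: 0.2
grip_force: 0.0
```

```bash
python3 -c "
from fit import *
st()
pic,d,W=cloud('scene')
P=incase(W.reshape(-1,3));k=(abs(P[:,0])<120)&(P[:,1]>-100)&(P[:,1]<100)&(P[:,2]<130)&(P[:,2]>80)
c,n,Q=plane(P[k]);n*=np.sign(n[2]);print(c,n,len(Q))
W0=np.load('scene.npy')
for l in ['pen_pot','mass_stack','vibrator','beaker']:
    for m in env.masks_of('scene',l)[:1]: print(l,m['location'],np.argwhere(np.load(f'm_scene_{l}.npy')).mean(0)[::-1], np.nanmedian(W[m['mask']],0)-np.nanmedian(W0[m['mask']],0))"
```

```text
case xyz [  0.3 -75.  287.2] F [0.1 0.2 0.3] t 12.95 open 0.2 rot [-1.909 -2.49   0.   ]
[10.65597847 -5.20428285 93.73989087] [-0.00253334  0.00358206  0.99999038] 7298
pen_pot [225.9, 287.3] [228.79218865 285.21775976] [-0.10555881  0.04840434 -0.03049263]
mass_stack [80.0, 304.9] [ 79.39134912 305.88877446] [-0.02176026 -0.03135706 -0.00728022]
vibrator [300.6, 196.1] [301.57319907 195.48412084] [ 0.03036877 -0.05457372 -0.07136976]
beaker [49.1, 255.0] [ 49.60727464 255.01581444] [ 0.11562737 -0.11115881 -0.04959701]
```

```bash
python3 -c "
from station import env
print(env.finish_job())"
```

```text
the job is handed in; nothing more can be done
None
```

The flap is folded flat, the lid is fully shut on its stop, and the arm is clear of the case. The pen pot, masses, vibrator and beaker are where they started, and the job is handed in at about 13 s of the 64 s limit; no verdict was returned.

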